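# Bring the seated figurine round to the front and set it on the plaster bat

## Robot

A 6-joint arm with a two-finger parallel gripper is mounted at the origin on the work surface. World frame = base frame: x ahead of the robot, y to its left, z up, the work surface at z = 0. Lengths are in m, angles in rad, forces in N, time in s.
With the tool pointing down it reaches from about 0.4 to 0.825 m from the base axis. Payload 7 kg.
Tool frame: the origin (TCP) lies at the very end of the fingers, on their centre line; the grasp point (between the pads) lies arm.grip_point_offset behind it (arm.grip_point_offset is the distance from the TCP to the grasp point, in m); z points along the fingers, y is the line along which they close (so a half turn about z gives the same grasp; the last joint's range is limited). The gripper opens to 88 mm and grips with 3 to 60 N. Pads are 19 mm wide; open, the fingers measure 130 mm over their backs; the gripper's body (78 mm by 193 mm) begins 47 mm behind the grasp point.
Start: joints at [1.51, 0.359, 0.012, 0, -1.224, -0.288], TCP at [0.231, 0.634, 0.227] pointing down, gripper open.
Joint ranges: [-3.07, 3.07], [-1.43, 2.12], [-1.02, 1.25], [-3.03, 1.67], [-3.05, -0], [-3.03, 3.03]. Speed limits (rad/s): [2.39, 2.39, 3.01, 3.14, 3.14, 3.14].

## Interface

Orientations are given as [roll, pitch, yaw] about the fixed x, y, z axes, in that order (R = Rz(yaw) Ry(pitch) Rx(roll)).
In Python, from station import arm gives the robot as it stands.
- The arm moves only by the shell command python3 -m crank 'ROWS' [OPENING] [FORCE]. ROWS is JSON, a list of rows, each an object of numbers: "dx", "dy", "dz": the shift along the tool's x, y, z in cm; "wx", "wy", "wz": the turn, a rotation vector about the tool's x, y, z in degrees. A call has exactly 10 rows; each row is the pose to reach, as a shift and turn from the pose commanded when the call began, along the tool's axes at that moment; what a row does not reach only later rows make up. A row lasts 1/8 s, in which the tool goes at most 62.5 mm and 10.7 degrees, less where a joint would pass 70% of its speed; a pose out of reach is approached as far as the arm can. A call with a gripper value outside its range is refused whole. OPENING is the finger opening in cm, from 0 to 8.76, set as the call begins (- or left out, the last holds). The fingers move at their own pace and stop on an object; FORCE is the grip in N (left out, the last holds). Time passes only in rows, so rows that repeat a pose let the fingers close, or fill a call up. It gives the time, the measured TCP pose, the force, the opening and the grip force at its end, in the units of the state.
- arm.get_state(): the state, without advancing time (a new reading comes with each control period).
- arm.grab_frame(name): name is "side" or "top" or "wrist"; returns the picture (400x640x3 uint8, red, green, blue); there is no depth.
- arm.calibration(name): a dict with "fx", "fy", "cx", "cy" (pixels), "world_from_camera" (4x4, takes a point from camera to world coordinates). Camera axes: x right, y down, z forward; pixel columns grow to the right and rows downward; lengths in m; the calibration is good to about 2 mm. A picture is of the moment at which its call begins: read the wrist's pose just before it. calibration takes no time and is no camera call; for the wrist camera it gives the pose at the moment of the call.
- arm.job_done(): hands the job in; it is judged then, once.
Trained networks look in the newest picture that a camera, given by its name, has taken for a name from the list of things; names that differ only in an ending like _2 or _b are one class to them, and where a whole thing is asked for, a point or a joint stands for the part that bears it (a point fixed in the world has none). Each returns a list of dicts, best first, with "confidence" (0 to 1); they miss things now and then, are a little off and sometimes report something else, mostly with a low value. They report only what shows in the picture. A call takes as long as a camera call. They do not tell look-alikes from the thing itself.
- arm.find_in(camera, query): "centre" ([x, y, z] in m, in world coordinates, good to about 4 mm: the middle of the surface that is visible of it).
- arm.masks_of(camera, query): "pixels" (400x640 bool, what is visible of it).
- arm.mark_of(camera, query): "centre" ([x, y, z] in m, in world coordinates, good to about 4 mm: a listed point, or the origin of a listed thing).
The state is a dict: "t": time; "q": joint angles; "qd": joint speeds; "joint_efforts": joint torques, N m; "eef_pos": TCP position; "ee_rot": TCP orientation; "force": force on the tool from outside, world axes, zero at the start; "moment": the same for the moment, N m; "width": finger opening in m; "gripper_force": force on a finger pad.
Only numpy, scipy, OpenCV 4.12 (cv2) and the standard library are available. Lean on these libraries where they do the work, as an engineer would, in place of code of your own. Each camera call takes 0.05 s, during which the arm holds its last target. There are 200 camera calls.

## Task

Turn the revolving drying stand by one of its upright pegs until the seated clay figure stands at the front, in line with the steel pointer of the stand's foot. Then lift that figure out and set it down gently, standing upright, in the middle of the round plaster bat on the table, and never let it topple.

Things in the scene. Friction and masses are not known exactly. Their poses are not given: they have to be found in the camera images.
- seated: Grey-white clay figurine of a person sitting on a round stool, 100 mm tall, 0.12 kg, the only seated one on the stand. Origin: centre of the stool's underside, z up. Stool 56 mm wide to 36 mm height; round torso 40 mm wide at 40 to 64 mm height: grip here; head above, centre at 84 mm. Lap and shins jut 47 mm to its -x, 40 mm wide, to 40 mm height. Faces any way.
- carousel: Steel foot of the stand. Origin: on the axis, at table height. Its flat pointer bar juts 200 mm along its -x: the front, towards the robot. A wooden disc, 310 mm wide, top 55 mm above the table, has 5 pockets 110 mm from the axis, parted by walls 12 mm high; hub 44 mm wide; figures up to 110 mm tall. On each wall, 135 mm from the axis, a peg 16 mm wide, top 130 mm above the table.
- wheel (a joint): Angle of the wooden disc on the foot, rad, counter-clockwise from above, -6 to 6, starts at 0; it stays where left; 1 to 2 N at a peg turns it. At 0 a pocket is at the pointer. Peg k = 0..4 is at angle pi + (k + 0.5) * 2 pi / 5 + joint about the axis in the foot's frame, pockets midway between. The seated figure starts 1 or 2 pockets (72 or 144 degrees) from the front, either side.
- bat: Round white plaster bat, a flat disc 130 mm across and 20 mm high, fixed on the table to the robot's right of the stand. Origin: centre of its underside; its top is 20 mm higher.
Not all that is in view belongs to the job. What is shaped like the seated but brown or yellow is not meant. There is more than one size of the bat; the job needs the larger.

How it is judged:
By the outcome, as a careful person would: the job done as asked, in the order asked, and still so for the second after the job is handed in, with the robot touching nothing.
It also fails if it takes over 58 s, if anything falls off the work surface, if the arm or the gripper's body presses on something with over 40 N, if the wrist force passes 120 N, or if a joint passes its speed limit or range.

## Working session

There is one attempt and no reset: what is moved stays moved. The work goes in short steps, Python scripts to look and compute and a shell command to move; the robot and the scene stay as the last step left them, time stands still between calls to the robot, and variables do not carry over. Pictures are saved under pics/ and viewed, at most 10 in all, crops included, and the job is handed in when it is done.

```bash
ls; mkdir -p pics; python3 - <<'E'
from station import arm
import cv2, numpy as np
s=arm.get_state();print(s['t'],s['eef_pos'],s['ee_rot'],s['width'],arm.grip_point_offset)
a=arm.grab_frame('top');b=arm.grab_frame('side')
cv2.imwrite('pics/top.png',a[...,::-1]);cv2.imwrite('pics/side.png',b[...,::-1])
for c in('top','side'):
  k=arm.calibration(c);print(c,k['fx'],np.round(k['world_from_camera'],3).tolist())
  for n in('seated','carousel','bat','wheel'):
    for f in (arm.mark_of,arm.find_in):
      try: print(c,n,f.__name__,[(np.round(d['centre'],3).tolist(),round(d['confidence'],2)) for d in f(c,n)])
      except Exception as e: print(c,n,e)
E
```

```text
pics
0.0 [0.23052094 0.63389844 0.22561933] [ 3.13995212e+00 -1.15292513e-04 -3.48898951e-01] 0.08749918374947313 0.0188
top 442.10470217513415 [[0.008, -0.993, 0.114, 0.376], [-1.0, -0.007, 0.008, 0.017], [-0.007, -0.114, -0.993, 1.006], [0.0, 0.0, 0.0, 1.0]]
top seated call [([0.498, 0.19, 0.057], 0.91), ([0.635, 0.38, 0.002], 0.72), ([0.251, 0.289, -0.002], 0.56)]
top seated call [([0.252, 0.277, 0.046], 0.94), ([0.629, 0.372, 0.042], 0.86), ([0.484, 0.188, 0.106], 0.67)]
top carousel call [([0.563, 0.091, 0.002], 0.57)]
top carousel call [([0.56, 0.094, 0.056], 0.76)]
top bat call [([0.458, -0.31, -0.001], 0.94), ([0.285, -0.262, -0.001], 0.71)]
top bat call [([0.459, -0.307, 0.019], 0.88), ([0.282, -0.261, 0.014], 0.64)]
top wheel it knows: bat, carousel, seated
top wheel call [([0.561, 0.098, 0.056], 0.82)]
side 405.79526175500905 [[1.0, -0.009, 0.018, 0.445], [-0.02, -0.671, 0.741, -0.643], [0.006, -0.741, -0.671, 0.661], [0.0, 0.0, 0.0, 1.0]]
side seated call [([0.249, 0.286, -0.004], 0.86), ([0.635, 0.376, 0.003], 0.6), ([0.495, 0.185, 0.056], 0.59), ([0.558, 0.096, -0.0], 0.55)]
side seated call [([0.492, 0.176, 0.099], 0.85), ([0.246, 0.266, 0.042], 0.78), ([0.631, 0.36, 0.046], 0.74)]
side carousel call [([0.56, 0.095, 0.001], 0.68)]
side carousel call [([0.559, 0.058, 0.056], 0.64)]
side bat call [([0.458, -0.305, 0.002], 0.64), ([0.283, -0.261, -0.001], 0.6)]
side bat call [([0.459, -0.318, 0.021], 0.75), ([0.284, -0.267, 0.016], 0.71)]
side wheel it knows: bat, carousel, seated
side wheel call [([0.561, 0.062, 0.057], 0.77)]
```

View pics/top.png

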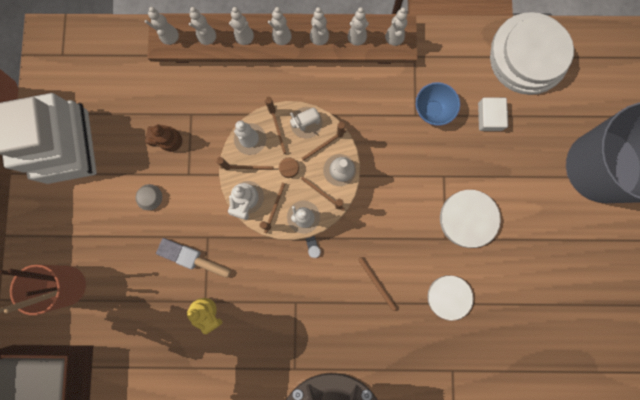

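View pics/side.png

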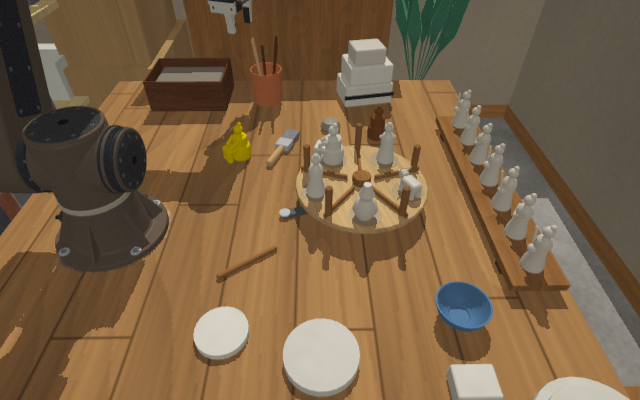

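The top view shows three seated look-alikes: grey-white at (243,198) on the stand, brown at (165,137) and yellow at (205,315). The grey-white one on the stand fits the description. The larger bat is at (470,218), the smaller at (451,298). I'll confirm the figure in a crop and measure the pegs and pointer.

```bash
cat > h.py <<'E'
from station import arm
import numpy as np, cv2
def ray(c,u,v,z,k=None):
    k=k or arm.calibration(c);T=np.array(k['world_from_camera'])
    d=T[:3,:3]@[(u-k['cx'])/k['fx'],(v-k['cy'])/k['fy'],1];o=T[:3,3]
    return o+d*(z-o[2])/d[2]
def proj(c,p,k=None):
    k=k or arm.calibration(c);T=np.linalg.inv(np.array(k['world_from_camera']))
    q=T[:3,:3]@np.array(p)+T[:3,3];return np.array([k['fx']*q[0]/q[2]+k['cx'],k['fy']*q[1]/q[2]+k['cy']])
E
python3 - <<'E'
from h import *
a=cv2.imread('pics/top.png')[80:270,195:385];b=cv2.imread('pics/side.png')[100:240,260:450]
A=cv2.resize(a,(570,570),interpolation=cv2.INTER_CUBIC)
cv2.imwrite('pics/c1.png',A)
B=cv2.resize(b,None,fx=4,fy=4,interpolation=cv2.INTER_CUBIC);cv2.imwrite('pics/c2.png',B)
print(np.round(ray('top',314,250,.01),3))
for u,v in((270,101),(341,131),(339,204),(266,227),(222,162)):print(np.round(ray('top',u,v,.13),3))
E
```

```text
[0.383 0.041 0.01 ]
[0.685 0.131 0.13 ]
[ 0.623 -0.014  0.13 ]
[ 0.474 -0.011  0.13 ]
[0.427 0.134 0.13 ]
[0.558 0.226 0.13 ]
```

View pics/c1.png

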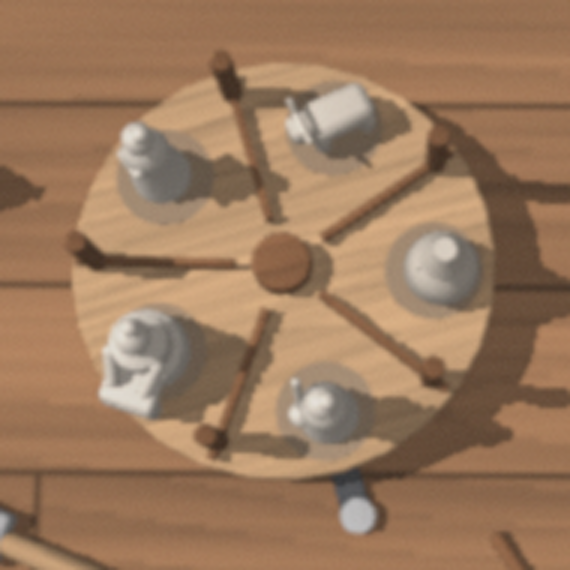

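View pics/c2.png

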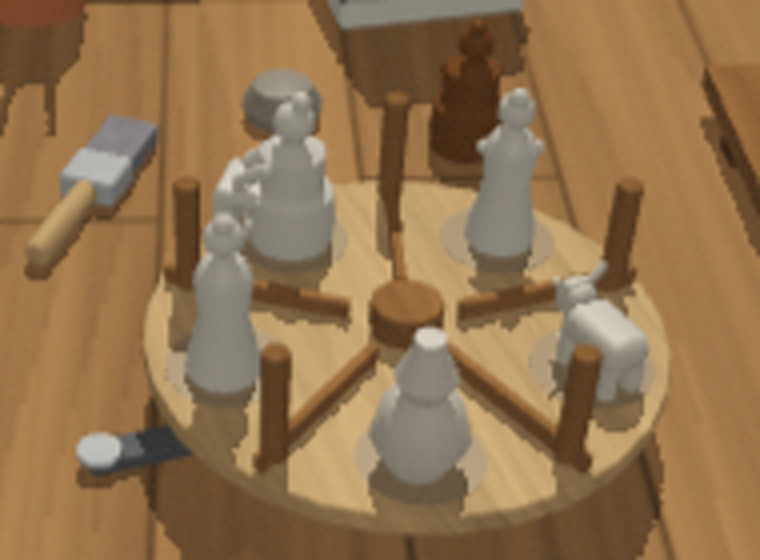

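The crops confirm it: the grey-white seated figure at c1 (150,350) has a stool and legs jutting out, and the other four on the stand are three standing figures and an animal. Now I'll triangulate the pegs, axis and bat.

```bash
python3 - <<'E'
from h import *
from scipy.optimize import least_squares
T=[(222,62),(440,137),(433,368),(210,436),(78,243)];S=[(628,187),(588,352),(275,352),(187,185),(397,98)]
T=[(195+u/3,80+v/3) for u,v in T];S=[(260+u/4,100+v/4) for u,v in S]
P=[]
for t,s in zip(T,S):
  r=least_squares(lambda p:np.r_[proj('top',p)-t,proj('side',p)-s],[.5,.1,.13]);P.append(r.x);print(np.round(r.x,4),round(r.cost,2))
P=np.array(P)
f=lambda p:np.concatenate([P[:,0]-p[0]-.135*np.cos(p[2]+np.arange(5)*-2*np.pi/5),P[:,1]-p[1]-.135*np.sin(p[2]+np.arange(5)*-2*np.pi/5)])
r=least_squares(f,[.556,.094,.28]);cx,cy,th=r.x;print(r.x,np.degrees(th),np.abs(r.fun).max())
print('peg',cx+.135*np.cos(th+2*np.pi/5),cy+.135*np.sin(th+2*np.pi/5))
tip=ray('top',314,250,.01);print('pointer deg',np.degrees(np.arctan2(tip[1]-cy,tip[0]-cx)),'seated deg',np.degrees(np.arctan2(.188-cy,.4965-cx)))
E
python3 -m crank '[{"dx":4,"dy":5,"wz":9},{"dx":8,"dy":10,"wz":18},{"dx":12,"dy":14,"wz":27},{"dx":17,"dy":16,"wz":36},{"dx":22,"dy":18,"wz":45},{"dx":27,"dy":20,"wz":54},{"dx":32,"dy":22,"wz":63},{"dx":38,"dy":24,"wz":72},{"dx":43,"dy":26,"wz":72},{"dx":44,"dy":26,"wz":72}]' 6
```

```text
[0.6882 0.134  0.1256] 0.07
[ 0.6367 -0.0158  0.1276] 0.66
[ 0.478  -0.0114  0.1259] 0.25
[0.4318 0.1365 0.1272] 0.54
[0.5614 0.2283 0.128 ] 0.51
[0.5592208  0.09433987 0.29836833] 17.09524619904184 0.0022094544631951207
peg 0.5613524825530386 0.22932304013826627
pointer deg -163.21259809811312 seated deg 123.80878726297588$[0]: bad value
```

```bash
python3 -m crank '[{"dx":4.5,"dy":2.7,"dz":0,"wx":0,"wy":0,"wz":7},{"dx":9,"dy":5.4,"dz":0,"wx":0,"wy":0,"wz":14},{"dx":13.5,"dy":8,"dz":0,"wx":0,"wy":0,"wz":22},{"dx":18,"dy":10.7,"dz":0,"wx":0,"wy":0,"wz":30},{"dx":23,"dy":13.7,"dz":0,"wx":0,"wy":0,"wz":38},{"dx":28,"dy":16.7,"dz":0,"wx":0,"wy":0,"wz":46},{"dx":33,"dy":19.6,"dz":0,"wx":0,"wy":0,"wz":54},{"dx":38,"dy":22.6,"dz":0,"wx":0,"wy":0,"wz":62},{"dx":43,"dy":25.6,"dz":0,"wx":0,"wy":0,"wz":71},{"dx":44.95,"dy":26.75,"dz":0,"wx":0,"wy":0,"wz":71}]' 6
```

```text
t: 2.05
eef_pos: [0.5632, 0.2267, 0.2266]
ee_rot: [-3.141, -0.0, -1.593]
force: [0.1, 0.7, -0.6]
width: 0.0595
gripper_force: 0.0
```

```bash
python3 -m crank '[{"dx":0,"dy":0,"dz":0,"wx":0,"wy":0,"wz":0},{"dx":0,"dy":0,"dz":2,"wx":0,"wy":0,"wz":0},{"dx":0,"dy":0,"dz":4,"wx":0,"wy":0,"wz":0},{"dx":0,"dy":0,"dz":6,"wx":0,"wy":0,"wz":0},{"dx":0,"dy":0,"dz":8,"wx":0,"wy":0,"wz":0},{"dx":0,"dy":0,"dz":9.5,"wx":0,"wy":0,"wz":0},{"dx":0,"dy":0,"dz":10.5,"wx":0,"wy":0,"wz":0},{"dx":0,"dy":0,"dz":11.2,"wx":0,"wy":0,"wz":0},{"dx":0,"dy":0,"dz":11.2,"wx":0,"wy":0,"wz":0},{"dx":0,"dy":0,"dz":11.2,"wx":0,"wy":0,"wz":0}]' 6 
python3 -m crank '[{"dx":0,"dy":0,"dz":0,"wx":0,"wy":0,"wz":0},{"dx":0,"dy":0,"dz":0,"wx":0,"wy":0,"wz":0},{"dx":0,"dy":0,"dz":0,"wx":0,"wy":0,"wz":0},{"dx":0,"dy":0,"dz":0,"wx":0,"wy":0,"wz":0},{"dx":0,"dy":0,"dz":0,"wx":0,"wy":0,"wz":0},{"dx":0,"dy":0,"dz":0,"wx":0,"wy":0,"wz":0},{"dx":0,"dy":0,"dz":0,"wx":0,"wy":0,"wz":0},{"dx":0,"dy":0,"dz":0,"wx":0,"wy":0,"wz":0},{"dx":0,"dy":0,"dz":0,"wx":0,"wy":0,"wz":0},{"dx":0,"dy":0,"dz":0,"wx":0,"wy":0,"wz":0}]' 1 8
python3 - <<'E'
import numpy as np
# rotate about axis by phi; peg point at 89.1deg r; tool x inward radial, tool y = +tangential(ccw)
for p in range(0,73,4):
  f=np.radians(p);print(p,'dx',round(13.5*(1-np.cos(f)),2),'dy',round(13.5*np.sin(f),2),'wz',-p)
E
```

```text
t: 3.3
eef_pos: [0.562, 0.2295, 0.1151]
ee_rot: [-3.141, 0.0, -1.588]
force: [-0.7, 0.6, -0.1]
width: 0.0603
gripper_force: 0.0
t: 4.55
eef_pos: [0.5618, 0.2293, 0.1146]
ee_rot: [-3.141, 0.0, -1.588]
force: [1.1, 0.3, 0.2]
width: 0.0157
gripper_force: 8.0
0 dx 0.0 dy 0.0 wz 0
4 dx 0.03 dy 0.94 wz -4
8 dx 0.13 dy 1.88 wz -8
12 dx 0.3 dy 2.81 wz -12
16 dx 0.52 dy 3.72 wz -16
20 dx 0.81 dy 4.62 wz -20
24 dx 1.17 dy 5.49 wz -24
28 dx 1.58 dy 6.34 wz -28
32 dx 2.05 dy 7.15 wz -32
36 dx 2.58 dy 7.94 wz -36
40 dx 3.16 dy 8.68 wz -40
44 dx 3.79 dy 9.38 wz -44
48 dx 4.47 dy 10.03 wz -48
52 dx 5.19 dy 10.64 wz -52
56 dx 5.95 dy 11.19 wz -56
60 dx 6.75 dy 11.69 wz -60
64 dx 7.58 dy 12.13 wz -64
68 dx 8.44 dy 12.52 wz -68
72 dx 9.33 dy 12.84 wz -72
```

```bash
python3 -m crank '[{"dx":0,"dy":0.35,"dz":0,"wx":0,"wy":0,"wz":-1.5},{"dx":0.03,"dy":0.94,"dz":0,"wx":0,"wy":0,"wz":-4},{"dx":0.13,"dy":1.88,"dz":0,"wx":0,"wy":0,"wz":-8},{"dx":0.3,"dy":2.81,"dz":0,"wx":0,"wy":0,"wz":-12},{"dx":0.52,"dy":3.72,"dz":0,"wx":0,"wy":0,"wz":-16},{"dx":0.81,"dy":4.62,"dz":0,"wx":0,"wy":0,"wz":-20},{"dx":1.17,"dy":5.49,"dz":0,"wx":0,"wy":0,"wz":-24},{"dx":1.58,"dy":6.34,"dz":0,"wx":0,"wy":0,"wz":-28},{"dx":2.05,"dy":7.15,"dz":0,"wx":0,"wy":0,"wz":-32},{"dx":2.58,"dy":7.94,"dz":0,"wx":0,"wy":0,"wz":-36}]'
```

```text
t: 5.8
eef_pos: [0.4816, 0.2038, 0.1146]
ee_rot: [3.141, -0.001, -0.955]
force: [5.9, -4.9, -0.6]
width: 0.0157
gripper_force: 8.0
```

```bash
python3 -m crank '[{"dx":0.03,"dy":0.94,"dz":0,"wx":0,"wy":0,"wz":-4},{"dx":0.13,"dy":1.88,"dz":0,"wx":0,"wy":0,"wz":-8},{"dx":0.3,"dy":2.81,"dz":0,"wx":0,"wy":0,"wz":-12},{"dx":0.52,"dy":3.72,"dz":0,"wx":0,"wy":0,"wz":-16},{"dx":0.81,"dy":4.62,"dz":0,"wx":0,"wy":0,"wz":-20},{"dx":1.17,"dy":5.49,"dz":0,"wx":0,"wy":0,"wz":-24},{"dx":1.58,"dy":6.34,"dz":0,"wx":0,"wy":0,"wz":-28},{"dx":2.05,"dy":7.15,"dz":0,"wx":0,"wy":0,"wz":-32},{"dx":2.58,"dy":7.94,"dz":0,"wx":0,"wy":0,"wz":-36},{"dx":2.58,"dy":7.94,"dz":0,"wx":0,"wy":0,"wz":-36}]'
python3 -m crank '[{"dx":0,"dy":0,"dz":0,"wx":0,"wy":0,"wz":0},{"dx":0,"dy":0,"dz":0,"wx":0,"wy":0,"wz":0},{"dx":0,"dy":0,"dz":0,"wx":0,"wy":0,"wz":0},{"dx":0,"dy":0,"dz":0,"wx":0,"wy":0,"wz":0},{"dx":0,"dy":0,"dz":0,"wx":0,"wy":0,"wz":0},{"dx":0,"dy":0,"dz":0,"wx":0,"wy":0,"wz":0},{"dx":0,"dy":0,"dz":0,"wx":0,"wy":0,"wz":0},{"dx":0,"dy":0,"dz":0,"wx":0,"wy":0,"wz":0},{"dx":0,"dy":0,"dz":0,"wx":0,"wy":0,"wz":0},{"dx":0,"dy":0,"dz":0,"wx":0,"wy":0,"wz":0}]' 4.5
python3 -m crank '[{"dx":0,"dy":0,"dz":-1,"wx":0,"wy":0,"wz":0},{"dx":0,"dy":0,"dz":-3,"wx":0,"wy":0,"wz":0},{"dx":0,"dy":0,"dz":-6,"wx":0,"wy":0,"wz":0},{"dx":0,"dy":0,"dz":-10,"wx":0,"wy":0,"wz":0},{"dx":-3,"dy":-3,"dz":-13,"wx":0,"wy":0,"wz":0},{"dx":-6,"dy":-6,"dz":-13,"wx":0,"wy":0,"wz":0},{"dx":-9,"dy":-9,"dz":-13,"wx":0,"wy":0,"wz":0},{"dx":-9,"dy":-12,"dz":-13,"wx":0,"wy":0,"wz":0},{"dx":-9,"dy":-15,"dz":-13,"wx":0,"wy":0,"wz":0},{"dx":-9,"dy":-15,"dz":-13,"wx":0,"wy":0,"wz":0}]'
python3 - <<'E'
from h import *
a=arm.grab_frame('top');b=arm.grab_frame('side')
cv2.imwrite('pics/top2.png',cv2.resize(a[80:270,195:385],(570,570),interpolation=cv2.INTER_CUBIC)[...,::-1])
cv2.imwrite('pics/side2.png',cv2.resize(b[100:240,260:450],None,fx=4,fy=4,interpolation=cv2.INTER_CUBIC)[...,::-1])
for c in('top','side'):
  for n in('seated','bat'):
    for f in (arm.mark_of,arm.find_in):
      print(c,n,[(np.round(d['centre'],3).tolist(),round(d['confidence'],2)) for d in f(camera=c,query=n)])
E
```

```text
t: 7.05
eef_pos: [0.4326, 0.1377, 0.1149]
ee_rot: [-3.141, -0.002, -0.328]
force: [9.5, -3.6, -6.3]
width: 0.0154
gripper_force: 8.0
t: 8.3
eef_pos: [0.4317, 0.1382, 0.1146]
ee_rot: [3.142, 0.0, -0.331]
force: [0.8, -0.7, -0.3]
width: 0.0449
gripper_force: 0.0
t: 9.55
eef_pos: [0.3956, 0.3108, 0.2447]
ee_rot: [3.141, -0.0, -0.33]
force: [-0.6, -0.3, -0.2]
width: 0.0449
gripper_force: 0.0
top seated [([0.634, 0.378, 0.0], 0.9), ([0.252, 0.289, -0.003], 0.86), ([0.454, 0.063, 0.054], 0.8)]
top seated [([0.445, 0.056, 0.109], 0.9), ([0.626, 0.373, 0.045], 0.87)]
top bat [([0.461, -0.31, -0.002], 0.94), ([0.285, -0.265, -0.001], 0.91)]
top bat [([0.458, -0.308, 0.017], 0.91), ([0.281, -0.262, 0.011], 0.73)]
side seated [([0.632, 0.377, 0.005], 0.89), ([0.451, 0.06, 0.056], 0.77), ([0.248, 0.285, -0.001], 0.75)]
side seated [([0.633, 0.361, 0.045], 0.96), ([0.444, 0.04, 0.095], 0.92), ([0.249, 0.266, 0.041], 0.78)]
side bat [([0.282, -0.262, 0.001], 0.66)]
side bat [([0.458, -0.318, 0.021], 0.87)]
```

View pics/top2.png

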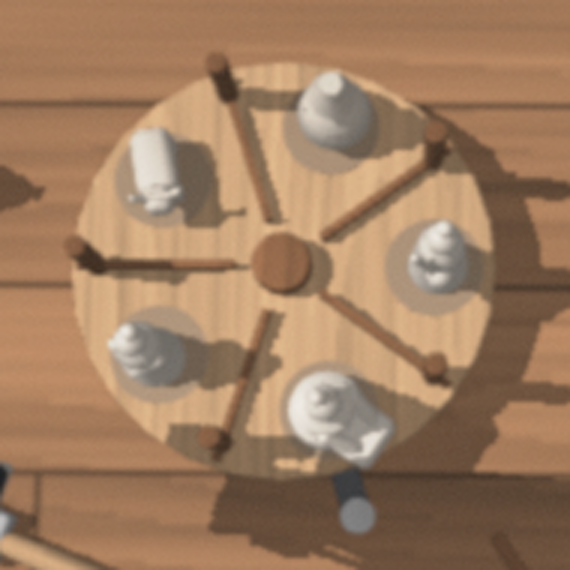

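View pics/side2.png

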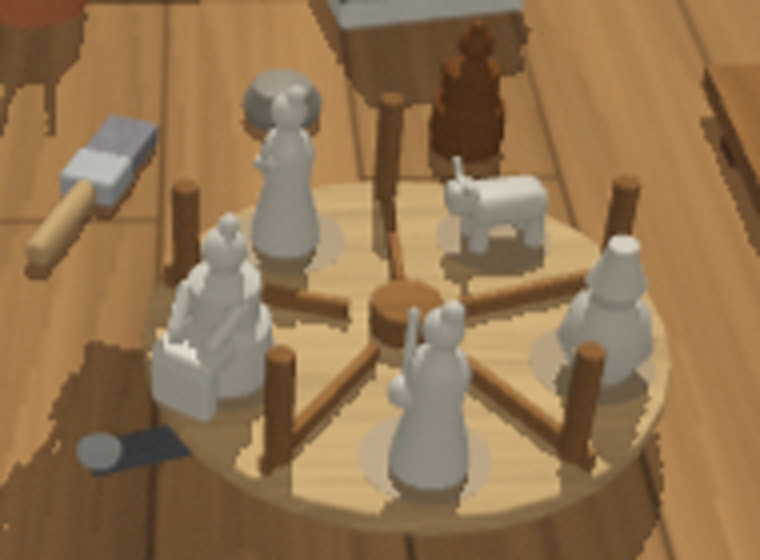

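The seated figure now stands at the pointer, with its stool at about (322,400) in the crop and the pointer at (350,500). Its lap faces roughly -133° in world. I'll hover over it and look with the wrist camera.

```bash
python3 -m crank '[{"dx":1,"dy":2,"dz":0,"wx":0,"wy":0,"wz":10},{"dx":3,"dy":5,"dz":0,"wx":0,"wy":0,"wz":20},{"dx":5,"dy":8,"dz":0,"wx":0,"wy":0,"wz":30},{"dx":7,"dy":11,"dz":0,"wx":0,"wy":0,"wz":40},{"dx":9,"dy":14,"dz":0,"wx":0,"wy":0,"wz":50},{"dx":11,"dy":17,"dz":0,"wx":0,"wy":0,"wz":60},{"dx":12.5,"dy":20,"dz":0,"wx":0,"wy":0,"wz":70},{"dx":13.5,"dy":21.8,"dz":0,"wx":0,"wy":0,"wz":80},{"dx":13.5,"dy":21.8,"dz":0,"wx":0,"wy":0,"wz":90},{"dx":13.5,"dy":21.8,"dz":0,"wx":0,"wy":0,"wz":100}]' 7
python3 -m crank '[{"dx":0,"dy":0,"dz":0,"wx":0,"wy":0,"wz":7},{"dx":0,"dy":0,"dz":0,"wx":0,"wy":0,"wz":14},{"dx":0,"dy":0,"dz":0,"wx":0,"wy":0,"wz":14},{"dx":0,"dy":0,"dz":0,"wx":0,"wy":0,"wz":14},{"dx":0,"dy":0,"dz":0,"wx":0,"wy":0,"wz":14},{"dx":0,"dy":0,"dz":0,"wx":0,"wy":0,"wz":14},{"dx":0,"dy":0,"dz":0,"wx":0,"wy":0,"wz":14},{"dx":0,"dy":0,"dz":0,"wx":0,"wy":0,"wz":14},{"dx":0,"dy":0,"dz":0,"wx":0,"wy":0,"wz":14},{"dx":0,"dy":0,"dz":0,"wx":0,"wy":0,"wz":14}]'
python3 - <<'E'
from h import *
from scipy.optimize import least_squares
print(arm.get_state()['q'])
k=arm.calibration('wrist');print(np.round(k['world_from_camera'],3).tolist(),k['fx'])
w=arm.grab_frame('wrist');cv2.imwrite('pics/w1.png',w[...,::-1])
for f in (arm.mark_of,arm.find_in): print([(np.round(d['centre'],3).tolist(),round(d['confidence'],2)) for d in f('wrist','seated')])
t=(195+324/3,80+396/3);s=(260+226/4,100+250/4)
r=least_squares(lambda p:np.r_[proj('top',p)-t,proj('side',p)-s],[.45,.06,.13]);print('head',r.x,r.cost)
print('base@.055 proj wrist',proj('wrist',[.453,.061,.055],k),'head',proj('wrist',[.453,.061,.139],k))
E
```

```text
t: 11.3
eef_pos: [0.452, 0.0587, 0.2447]
ee_rot: [-3.141, 0.0, -2.083]
force: [-0.7, 0.6, -0.7]
width: 0.0702
gripper_force: 0.0
t: 12.55
eef_pos: [0.4521, 0.0593, 0.2446]
ee_rot: [3.142, -0.0, -2.321]
force: [-0.3, -0.4, 0.3]
width: 0.0699
gripper_force: 0.0
[ 5.64522113e-01 -2.42156132e-02 -4.17425305e-01  9.32295122e-07
 -1.17763180e+00 -1.31466046e+00]
[[-0.732, 0.651, 0.203, 0.398], [0.682, 0.699, 0.217, 0.001], [-0.001, 0.297, -0.955, 0.403], [0.0, 0.0, 0.0, 1.0]] 340.49219537749116
[([0.251, 0.285, -0.002], 0.94), ([0.449, 0.058, 0.054], 0.83)]
[([0.438, 0.046, 0.114], 0.81), ([0.252, 0.275, 0.043], 0.66)]
head [0.45594902 0.06048949 0.13745723] 0.1569528721046535
base@.055 proj wrist [314.81039654 170.96222532] head [315.04020115 194.60224341]
```

View pics/w1.png

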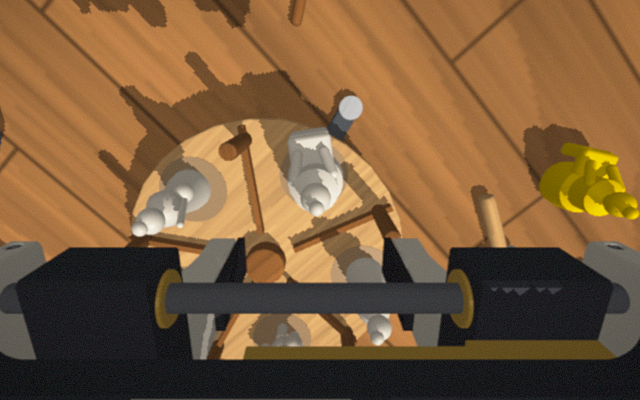

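The wrist view shows the head at (317,193), within 2 px of the projected point. The lap points straight up in the image, along tool x, so the fingers will close on the sides. Base z was measured at 0.054–0.057, as expected. Descending.

```bash
python3 -m crank '[{"dx":-0.15,"dy":0,"dz":2,"wx":0,"wy":0,"wz":0},{"dx":-0.15,"dy":0,"dz":4,"wx":0,"wy":0,"wz":0},{"dx":-0.15,"dy":0,"dz":6,"wx":0,"wy":0,"wz":0},{"dx":-0.15,"dy":0,"dz":8,"wx":0,"wy":0,"wz":0},{"dx":-0.15,"dy":0,"dz":10,"wx":0,"wy":0,"wz":0},{"dx":-0.15,"dy":0,"dz":11.5,"wx":0,"wy":0,"wz":0},{"dx":-0.15,"dy":0,"dz":13,"wx":0,"wy":0,"wz":0},{"dx":-0.15,"dy":0,"dz":14,"wx":0,"wy":0,"wz":0},{"dx":-0.15,"dy":0,"dz":14.5,"wx":0,"wy":0,"wz":0},{"dx":-0.15,"dy":0,"dz":14.5,"wx":0,"wy":0,"wz":0}]' 7
python3 -m crank '[{"dx":0,"dy":0,"dz":0,"wx":0,"wy":0,"wz":0},{"dx":0,"dy":0,"dz":0,"wx":0,"wy":0,"wz":0},{"dx":0,"dy":0,"dz":0,"wx":0,"wy":0,"wz":0},{"dx":0,"dy":0,"dz":0,"wx":0,"wy":0,"wz":0},{"dx":0,"dy":0,"dz":0,"wx":0,"wy":0,"wz":0},{"dx":0,"dy":0,"dz":0,"wx":0,"wy":0,"wz":0},{"dx":0,"dy":0,"dz":0,"wx":0,"wy":0,"wz":0},{"dx":0,"dy":0,"dz":0,"wx":0,"wy":0,"wz":0},{"dx":0,"dy":0,"dz":0,"wx":0,"wy":0,"wz":0},{"dx":0,"dy":0,"dz":0,"wx":0,"wy":0,"wz":0}]' 2.5 10
```

```text
t: 13.95
eef_pos: [0.4531, 0.0603, 0.0995]
ee_rot: [-3.142, -0.0, -2.321]
force: [0.1, -0.4, 0.1]
width: 0.0699
gripper_force: 0.0
t: 15.2
eef_pos: [0.4532, 0.0604, 0.0997]
ee_rot: [-3.141, 0.0, -2.321]
force: [-1.6, -0.2, 4.3]
width: 0.0395
gripper_force: 10.0
```

```bash
python3 -m crank '[{"dx":0,"dy":0,"dz":-0.3,"wx":0,"wy":0,"wz":0},{"dx":0,"dy":0,"dz":-1,"wx":0,"wy":0,"wz":0},{"dx":0,"dy":0,"dz":-2.2,"wx":0,"wy":0,"wz":0},{"dx":0,"dy":0,"dz":-3.7,"wx":0,"wy":0,"wz":0},{"dx":0,"dy":0,"dz":-5.3,"wx":0,"wy":0,"wz":0},{"dx":0,"dy":0,"dz":-7,"wx":0,"wy":0,"wz":0},{"dx":0,"dy":0,"dz":-8.7,"wx":0,"wy":0,"wz":0},{"dx":0,"dy":0,"dz":-10.2,"wx":0,"wy":0,"wz":0},{"dx":0,"dy":0,"dz":-11.3,"wx":0,"wy":0,"wz":0},{"dx":0,"dy":0,"dz":-12,"wx":0,"wy":0,"wz":0}]'
python3 - <<'E'
from h import *
s=arm.get_state();print(s['force'],s['width'],s['gripper_force'],s['eef_pos'])
a=arm.grab_frame('side');cv2.imwrite('pics/s3.png',a[...,::-1])
w=arm.grab_frame('wrist')
for c in('side','wrist'):
  for n in('seated','bat'): print(c,n,[(np.round(d['centre'],3).tolist(),round(d['confidence'],2)) for d in arm.mark_of(c,n)])
arm.grab_frame('top')
for m in arm.masks_of('top','bat'):
  M=m['pixels'];v,u=np.nonzero(M);P=np.array([ray('top',x,y,.02) for x,y in((u.min(),v.mean()),(u.max()+1,v.mean()),(u.mean(),v.min()),(u.mean(),v.max()+1),(u.mean()+.5,v.mean()+.5))]);print(M.sum(),np.round(P,3).tolist())
E
```

```text
t: 16.45
eef_pos: [0.4531, 0.0604, 0.2202]
ee_rot: [-3.142, 0.0, -2.321]
force: [1.0, 0.5, -2.4]
width: 0.0396
gripper_force: 10.0
[ 0.96022946  0.47436199 -2.44439081] 0.03956929046686977 9.988705756841227 [0.45314037 0.06039151 0.22021637]
side seated [([0.633, 0.375, 0.003], 0.89), ([0.25, 0.284, 0.002], 0.89), ([0.454, 0.061, 0.179], 0.81)]
side bat [([0.454, -0.31, -0.003], 0.83), ([0.282, -0.264, 0.002], 0.78)]
wrist seated [([0.251, 0.286, -0.002], 0.96), ([0.45, 0.061, 0.174], 0.83)]
wrist bat []
2785 [[0.456, -0.239, 0.02], [0.457, -0.373, 0.02], [0.52, -0.307, 0.02], [0.392, -0.303, 0.02], [0.455, -0.306, 0.02]]
1509 [[0.283, -0.209, 0.02], [0.283, -0.305, 0.02], [0.331, -0.258, 0.02], [0.236, -0.256, 0.02], [0.282, -0.258, 0.02]]
```

View pics/s3.png

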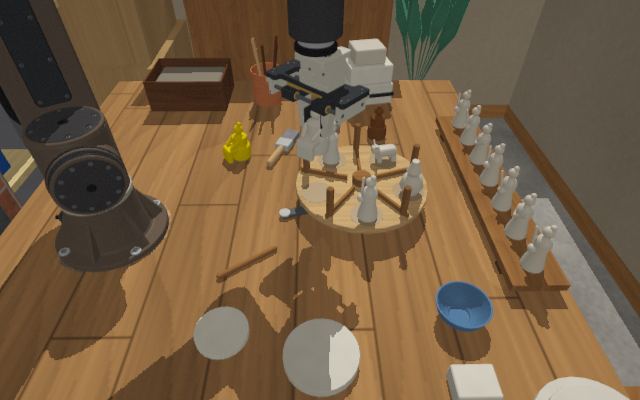

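The figure hangs upright in the gripper, its front pocket at (316,190) is empty, and the large bat at (321,355) is clear. Carrying it across.

```bash
python3 -m crank '[{"dx":0.8,"dy":-0.76,"dz":0,"wx":0,"wy":0,"wz":0},{"dx":2.7,"dy":-2.5,"dz":0,"wx":0,"wy":0,"wz":0},{"dx":5.3,"dy":-5.1,"dz":0,"wx":0,"wy":0,"wz":0},{"dx":8.5,"dy":-8.1,"dz":0,"wx":0,"wy":0,"wz":0},{"dx":12,"dy":-11.4,"dz":0,"wx":0,"wy":0,"wz":0},{"dx":15.5,"dy":-14.7,"dz":0,"wx":0,"wy":0,"wz":0},{"dx":18.9,"dy":-18,"dz":0,"wx":0,"wy":0,"wz":0},{"dx":22.1,"dy":-21.1,"dz":0,"wx":0,"wy":0,"wz":0},{"dx":24.8,"dy":-23.6,"dz":0,"wx":0,"wy":0,"wz":0},{"dx":26.65,"dy":-25.4,"dz":0,"wx":0,"wy":0,"wz":0}]'
python3 -m crank '[{"dx":0,"dy":0,"dz":0,"wx":0,"wy":0,"wz":0},{"dx":0,"dy":0,"dz":1,"wx":0,"wy":0,"wz":0},{"dx":0,"dy":0,"dz":2.5,"wx":0,"wy":0,"wz":0},{"dx":0,"dy":0,"dz":4.5,"wx":0,"wy":0,"wz":0},{"dx":0,"dy":0,"dz":6.5,"wx":0,"wy":0,"wz":0},{"dx":0,"dy":0,"dz":8.5,"wx":0,"wy":0,"wz":0},{"dx":0,"dy":0,"dz":10.5,"wx":0,"wy":0,"wz":0},{"dx":0,"dy":0,"dz":12,"wx":0,"wy":0,"wz":0},{"dx":0,"dy":0,"dz":13,"wx":0,"wy":0,"wz":0},{"dx":0,"dy":0,"dz":13.5,"wx":0,"wy":0,"wz":0}]'
python3 - <<'E'
from h import *
for c in('side','wrist','top'):
  arm.grab_frame(c)
  for n in('seated','bat'): print(c,n,[(np.round(d['centre'],3).tolist(),round(d['confidence'],2)) for d in arm.mark_of(c,n)])
E
```

```text
t: 18.1
eef_pos: [0.4564, -0.3099, 0.2192]
ee_rot: [3.141, -0.001, -2.322]
force: [-0.7, -0.1, -1.2]
width: 0.0392
gripper_force: 10.0
t: 19.35
eef_pos: [0.4572, -0.3076, 0.084]
ee_rot: [3.141, -0.0, -2.321]
force: [-0.3, 0.6, -1.5]
width: 0.0397
gripper_force: 10.0
side seated [([0.251, 0.284, -0.001], 0.97), ([0.634, 0.375, 0.002], 0.84), ([0.458, -0.308, 0.042], 0.6)]
side bat [([0.459, -0.31, -0.002], 0.66)]
wrist seated [([0.453, -0.31, 0.04], 0.81)]
wrist bat [([0.283, -0.264, -0.001], 0.88)]
top seated [([0.635, 0.378, 0.002], 0.95), ([0.251, 0.289, -0.003], 0.69), ([0.565, 0.094, 0.002], 0.68)]
top bat []
```

```bash
python3 -m crank '[{"dx":0,"dy":0,"dz":0.2,"wx":0,"wy":0,"wz":0},{"dx":0,"dy":0,"dz":0.4,"wx":0,"wy":0,"wz":0},{"dx":0,"dy":0,"dz":0.6,"wx":0,"wy":0,"wz":0},{"dx":0,"dy":0,"dz":0.8,"wx":0,"wy":0,"wz":0},{"dx":0,"dy":0,"dz":1.0,"wx":0,"wy":0,"wz":0},{"dx":0,"dy":0,"dz":1.2,"wx":0,"wy":0,"wz":0},{"dx":0,"dy":0,"dz":1.4,"wx":0,"wy":0,"wz":0},{"dx":0,"dy":0,"dz":1.55,"wx":0,"wy":0,"wz":0},{"dx":0,"dy":0,"dz":1.65,"wx":0,"wy":0,"wz":0},{"dx":0,"dy":0,"dz":1.7,"wx":0,"wy":0,"wz":0}]'
```

```text
t: 21.05
eef_pos: [0.4572, -0.3078, 0.0675]
ee_rot: [3.142, -0.0, -2.321]
force: [0.6, -0.5, -0.6]
width: 0.0399
gripper_force: 10.0
```

```bash
python3 -m crank '[{"dx":0,"dy":0,"dz":0.03,"wx":0,"wy":0,"wz":0},{"dx":0,"dy":0,"dz":0.06,"wx":0,"wy":0,"wz":0},{"dx":0,"dy":0,"dz":0.09,"wx":0,"wy":0,"wz":0},{"dx":0,"dy":0,"dz":0.12,"wx":0,"wy":0,"wz":0},{"dx":0,"dy":0,"dz":0.15,"wx":0,"wy":0,"wz":0},{"dx":0,"dy":0,"dz":0.18,"wx":0,"wy":0,"wz":0},{"dx":0,"dy":0,"dz":0.2,"wx":0,"wy":0,"wz":0},{"dx":0,"dy":0,"dz":0.2,"wx":0,"wy":0,"wz":0},{"dx":0,"dy":0,"dz":0.2,"wx":0,"wy":0,"wz":0},{"dx":0,"dy":0,"dz":0.2,"wx":0,"wy":0,"wz":0}]'
```

```text
t: 22.3
eef_pos: [0.4573, -0.3078, 0.0656]
ee_rot: [-3.142, 0.0, -2.321]
force: [-0.5, 0.8, -1.7]
width: 0.0393
gripper_force: 10.0
```

```bash
python3 -m crank '[{"dx":0,"dy":0,"dz":0.02,"wx":0,"wy":0,"wz":0},{"dx":0,"dy":0,"dz":0.04,"wx":0,"wy":0,"wz":0},{"dx":0,"dy":0,"dz":0.06,"wx":0,"wy":0,"wz":0},{"dx":0,"dy":0,"dz":0.08,"wx":0,"wy":0,"wz":0},{"dx":0,"dy":0,"dz":0.1,"wx":0,"wy":0,"wz":0},{"dx":0,"dy":0,"dz":0.1,"wx":0,"wy":0,"wz":0},{"dx":0,"dy":0,"dz":0.1,"wx":0,"wy":0,"wz":0},{"dx":0,"dy":0,"dz":0.1,"wx":0,"wy":0,"wz":0},{"dx":0,"dy":0,"dz":0.1,"wx":0,"wy":0,"wz":0},{"dx":0,"dy":0,"dz":0.1,"wx":0,"wy":0,"wz":0}]'
```

```text
t: 23.55
eef_pos: [0.4573, -0.3078, 0.0647]
ee_rot: [-3.141, 0.0, -2.321]
force: [-0.7, 2.1, 4.5]
width: 0.0396
gripper_force: 10.0
```

Contact shows at +4.5 N and at the expected height. Releasing and lifting clear.

```bash
python3 -m crank '[{"dx":0,"dy":0,"dz":0,"wx":0,"wy":0,"wz":0},{"dx":0,"dy":0,"dz":0,"wx":0,"wy":0,"wz":0},{"dx":0,"dy":0,"dz":0,"wx":0,"wy":0,"wz":0},{"dx":0,"dy":0,"dz":0,"wx":0,"wy":0,"wz":0},{"dx":0,"dy":0,"dz":0,"wx":0,"wy":0,"wz":0},{"dx":0,"dy":0,"dz":0,"wx":0,"wy":0,"wz":0},{"dx":0,"dy":0,"dz":0,"wx":0,"wy":0,"wz":0},{"dx":0,"dy":0,"dz":0,"wx":0,"wy":0,"wz":0},{"dx":0,"dy":0,"dz":0,"wx":0,"wy":0,"wz":0},{"dx":0,"dy":0,"dz":0,"wx":0,"wy":0,"wz":0}]' 7
python3 -m crank '[{"dx":0,"dy":0,"dz":-0.5,"wx":0,"wy":0,"wz":0},{"dx":0,"dy":0,"dz":-1.5,"wx":0,"wy":0,"wz":0},{"dx":0,"dy":0,"dz":-3,"wx":0,"wy":0,"wz":0},{"dx":0,"dy":0,"dz":-5,"wx":0,"wy":0,"wz":0},{"dx":0,"dy":0,"dz":-7,"wx":0,"wy":0,"wz":0},{"dx":0,"dy":0,"dz":-9,"wx":0,"wy":0,"wz":0},{"dx":0,"dy":0,"dz":-11,"wx":0,"wy":0,"wz":0},{"dx":0,"dy":0,"dz":-13,"wx":0,"wy":0,"wz":0},{"dx":0,"dy":0,"dz":-14,"wx":0,"wy":0,"wz":0},{"dx":0,"dy":0,"dz":-14,"wx":0,"wy":0,"wz":0}]'
python3 - <<'E'
from h import *
for c in('side','wrist','top'):
  a=arm.grab_frame(c)
  if c=='side': cv2.imwrite('pics/s4.png',a[...,::-1])
  for n in('seated','bat'): print(c,n,[(np.round(d['centre'],3).tolist(),round(d['confidence'],2)) for d in arm.mark_of(c,n)])
E
```

```text
t: 24.8
eef_pos: [0.4572, -0.3078, 0.0646]
ee_rot: [-3.142, 0.0, -2.321]
force: [-0.2, 1.0, 0.7]
width: 0.0697
gripper_force: 0.0
t: 26.05
eef_pos: [0.4575, -0.3079, 0.2056]
ee_rot: [-3.14, 0.001, -2.321]
force: [0.8, 0.0, 0.0]
width: 0.0699
gripper_force: 0.0
side seated [([0.631, 0.376, 0.004], 0.81), ([0.251, 0.289, 0.002], 0.65), ([0.455, -0.306, 0.022], 0.58)]
side bat [([0.457, -0.308, 0.0], 0.8), ([0.281, -0.264, -0.001], 0.59)]
wrist seated [([0.453, -0.309, 0.018], 0.63)]
wrist bat [([0.284, -0.26, 0.0], 0.95), ([0.453, -0.309, 0.021], 0.71)]
top seated [([0.635, 0.38, 0.0], 0.92), ([0.253, 0.288, -0.004], 0.71)]
top bat []
```

View pics/s4.png

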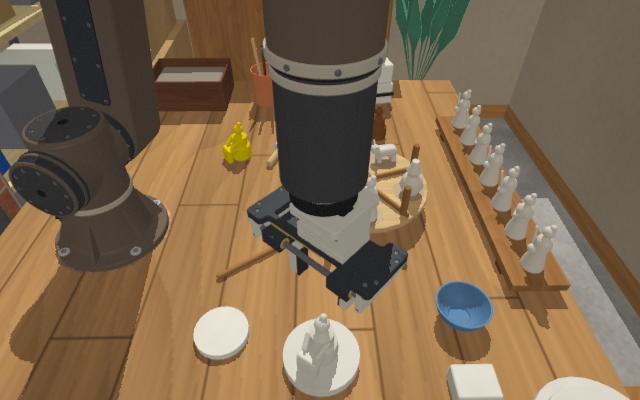

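The figure stands upright at (320,350) in the middle of the larger bat, within 3 mm of its centre, and the gripper is clear of it.

```bash
python3 -c "
from station import arm
print(arm.job_done())"
```

```text
the job is handed in; nothing more can be done
None
```

I turned the stand by a peg until the seated grey-white figure was at the pointer, within about 1°, then set it upright near the centre of the larger bat, about 3 mm off at most. It never toppled, and I handed the job in at about 26 s with the gripper clear.

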